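# Clear the tray bay of a pill machine by feel and seat the new receiving tray

## Robot

A 6-joint arm with a two-finger parallel gripper is mounted at the origin on the work surface. World frame = base frame: x ahead of the robot, y to its left, z up, the work surface at z = 0. Lengths are in m, angles in degrees, forces in N, time in s.
With the tool pointing down it reaches from about 0.3 to 0.75 m from the base axis. Payload 8.5 kg.
Tool frame: the origin (TCP) lies between the finger pads; the fingertips stand 19 mm ahead of it and the grasp point (between the pads) is the TCP; z points along the fingers, y is the line along which they close (so a half turn about z gives the same grasp; the last joint's range is limited). The gripper opens to 85 mm and grips with 20 to 120 N. Pads are 22 mm wide; open, the fingers measure 114 mm over their backs; the gripper's body (76 mm by 85 mm) begins 54 mm behind the grasp point. The pads swing forward as they close: fully open they stand 13 mm farther back than shut.
Start: joints at [-88.998, 21.807, 74.336, -0, 83.858, -12.336], TCP at [0.127, -0.535, 0.25] pointing down, gripper open.
Joint ranges: [-178.18, 178.18], [-50.72, 133.34], [12.68, 142.11], [-81.47, 261.47], [9.98, 163.14], [-165.26, 165.26]. Speed limits (degrees/s): [136.94, 136.94, 180, 180, 180, 180].

## Interface

Orientations are given as a 3x3 rotation matrix whose columns are the frame's x, y, z axes.
In Python, from rig import env, optics gives the robot as it stands.
- The arm moves only by the tool arm_command, never from a script. Its argument "commands" is one flat list of numbers, 7 for each row, row after row: the closure, from -1 (fully open) to 1 (shut), so that 0 is half open, then the shift along the tool's x, y, z as a fraction of full scale, then the turn, a rotation vector about the tool's x, y, z as a fraction of full scale. A call has 1 to 12 rows; each row is the pose to reach, as a shift and turn from the pose commanded when the call began, along the tool's axes at that moment; what a row does not reach only later rows make up. Full scale, the value 1, is 500 mm for a shift and 120 degrees for a turn. A row lasts 1/12 s, in which the tool goes at most 41.7 mm and 7.16 degrees, less where a joint would pass 70% of its speed; a pose out of reach is approached as far as the arm can. A call with a number of a shift or a turn outside -1 to 1 is refused whole. A call with a gripper value outside its range is refused whole. The fingers move at their own pace and stop on an object; "newtons" is the grip in N (left out, the last holds). Time passes only in rows, so rows that repeat a pose let the fingers close. It gives the time, the measured TCP pose, the force, the opening and the grip force at its end, in the units of the state.
- env.observe(): the state, without advancing time (a new reading comes with each control period).
- optics.get_image(name): name is "scene" or "side" or "wrist"; returns a dict with "image" (400x640x3 uint8, red, green, blue), "intrinsics" (3x3 intrinsics, pixels), "k1" (the pictures are not rectified: a ray, as slopes to the right and down, at radius r is drawn at 1 + k1 r^2 times it, then the intrinsics apply), "origin" and "orientation" of the camera in the world; the wrist camera has in their place "tool_from_camera" (4x4, takes a point from camera to tool coordinates, whose origin is the TCP and whose axes are the flange's). Camera axes: x right, y down, z forward; pixel columns grow to the right and rows downward; lengths in m; the calibration is good to about 2 mm. A picture is of the moment at which its call begins: read the wrist's pose just before it. There is no depth.
- env.close_job(): hands the job in; it is judged then, once.
The state is a dict: "time_s": time; "q": joint angles; "qvel": joint speeds; "joint_efforts": joint torques, N m; "position": TCP position; "tool_rot": TCP orientation; "ft_force": force on the tool from outside, world axes, zero at the start; "wrist_torque": the same for the moment, N m; "grip_width": finger opening in m; "gripper_force": force on a finger pad.
Only numpy, scipy, OpenCV 4.12 (cv2) and the standard library are available. Lean on these libraries where they do the work, as an engineer would, in place of code of your own. Each camera call takes 0.05 s, during which the arm holds its last target. There are 200 camera calls.

## Task

The old receiving tray of the pill machine broke up and its wooden divider is still stuck somewhere in the machine's tray bay: lower the fingertips to the bay floor, feel lightly along it until you meet the divider, pull it out and lay it in the pewter dish. Then set the new receiving tray into the bay and press it gently against the side spring until it is fully home on the bay floor. Be gentle with the old machine, let go of everything and leave the other things on the slab alone.

Things in the scene. Friction and masses are not known exactly. Their poses are not given: they have to be found in the camera images.
- pill_machine: All sizes in mm. Fixed dark-wood pill rolling machine, 344 long (x -44 to 300) x 202 wide (y), deck 46 high, side brass rails 56 high. Origin on the slab under the middle of the tray bay at its near end; its x axis runs along the machine away from the bay: brass grooved plate x 108 to 182, 52 high, then the parked cutter board, x 204 to 266, 73 high, its two handles reaching y = +-148. Bay walls 14 thick.
- bay (a point): Point on the bay floor under the middle of a seated tray; axes as the machine's (x away from the near wall, y along the bay, z up). The bay is an open-topped recess, 174 long (y -87 to 87), 60 wide (x -31.5 to 28.5 from here), 30 deep below the deck; its two long edges are bevelled at the mouth (2.5 wide, 5 high); its floor is 16 above the slab.
- bay_spring (a point): Middle of the brass leaf spring, 150 long, on the bay's near (-x) wall. It stands 4.5 into the bay from 3 to 10 above the floor, slopes back to the wall at the mouth, and yields up to 4.5 towards -x (4 N preload, then 1.5 N/mm). It holds a 57 wide part with about 6.5 N against the far (+x) wall: a tray let go 10 above the floor stays there, and needs some 5 to 15 N of push to go down to the floor.
- bay_mouth (a point): Centre of the bay's mouth, 30 above the floor. Below it, untracked, is the leftover divider: a dark-wood slat 57 long, 10 thick, 22 high, round top edge, 35 g. It stands on the floor straight across the bay (10 thickness along y), its middle anywhere from y = -48 to 48, jammed by the spring: pushing it along the bay or lifting it takes some 5 to 12 N.
- tray: Loose new receiving tray of medium-brown wood, 57 (x) x 169 (y) x 28 high, open on top, walls 5, floor 4, 130 to 210 g; its two compartments are parted by a grip bar across its middle: 12 thick (y), 47 long (x), its rounded top 58 above the underside. Origin: centre of the underside; z up. It fits the bay either way round, long side along the bay. Fully home, its rim is 2 below the deck and its underside lies on the bay floor.
- tray_bar (a point): Middle of the tray's grip bar, 47 above the tray's underside: a good height for the fingertip pads, closing along the tray's y on the 12 thickness.
- dish: Fixed shallow pewter dish, rectangular, 115 (x) x 150 (y) x 14 high, walls and floor 5, empty at the start. Origin: centre of the underside.
- dish_floor (a point): Centre of the dish's inner floor, 5 above the slab.
- pill_box: Bystander: turned boxwood pill box, 55 across, 31 high. Origin: centre of the underside.
- stopper: Bystander: cobalt glass stopper standing on its flat head, 44 across, 45 high. Origin: centre of the underside.
- dome: Bystander: pewter pill silvering dome with a ball knob, 88 across, 77 high. Origin: centre of the underside.
- mortar: Bystander: white porcelain mortar, 106 across at the rim, 68 high. Origin: centre of the underside.
- weight_big: Bystander: brass balance weight with a knob, 38 across, 44 high. Origin: centre of the underside.
- weight_small: Bystander: brass balance weight with a knob, 28 across, 33 high. Origin: centre of the underside.
- tincture: Bystander: amber glass bottle, 52 across, 100 high. Origin: centre of the underside.
Mind the look-alikes: they are no part of the job. What is shaped like the tray but red is not meant. There is more than one size of the dish; the one meant has the size given above.

How it is judged (in metres and radians):
On the way, in this order (a step that is already met when the one before it is completed fails the run):
1. the fingertips have felt the inside of the bay, down at its floor (contact force between the fingers and pill_machine above 0.3 N and z of the grasp point in the frame of bay below 0.035 m and x of the grasp point in the frame of bay between -0.03 and 0.03 m and y of the grasp point in the frame of bay between -0.087 and 0.087 m), for 0.1 s.
2. the leftover divider lies in the dish (the dish bears it) and the fingers have left it (contact force between dish and anything else above 0.1 N and contact force between dish and the arm below 0.01 N and distance between the grasp point and dish_floor above 0.06 m), for 0.2 s.
At the end, for the whole second after the job is handed in: The tray rests in the bay, upright and fully home (underside within 2.5 mm of the bay floor, middle within 5 mm of the bay point), still and released; the dish bears the divider (z of tray in the frame of bay below 0.0025 m and horizontal distance between tray and bay below 0.005 m and angle between tray's own z axis and vertical below 0.04 rad and linear speed of tray below 0.01 m/s and contact force between dish and anything else above 0.1 N); the robot touches nothing.
It fails at once if the fingers or arm press on the pill machine with more than 25 N (contact force between the arm and pill_machine above 25 N).
It fails at once if the tray is forced against the pill machine with more than 45 N, all contacts added (the spring and the wall behind make about 13 N of it) (contact force between tray and pill_machine above 45 N).
It fails at once if a bystander is moved more than 15 mm (distance of any of pill_box, stopper, dome, mortar, weight_big, weight_small, tincture from where it was at the start of the episode above 0.015 m).
It also fails if it takes over 72 s, if anything falls off the work surface, if the arm or the gripper's body presses on something with over 40 N, if the wrist force passes 120 N, or if a joint passes its speed limit or range.

## Working session

There is one attempt and no reset: what is moved stays moved. The work goes in short steps, Python scripts to look and compute and a tool call to move; the robot and the scene stay as the last step left them, time stands still between calls to the robot, and variables do not carry over. Pictures are saved under pics/ and viewed, at most 10 in all, crops included, and the job is handed in when it is done.

Besides the shell and the picture viewer there is one more tool, called after "Emit:" as name(argument=value, ...) on one line, values as JSON. arm_command: Moves the arm, as the interface text tells. Shift numbers are shares of 500 mm and turn numbers shares of 120 degrees, none past 1 either way. Its arguments: {"type":"object","properties":{"commands":{"type":"array","items":{"type":"number"}},"newtons":{"type":"number"}},"required":["commands"]}

```bash
ls; mkdir -p pics
cat > h.py <<'E'
import numpy as np, cv2, json
from rig import env, optics
def snap(name, fn):
    s=env.observe(); d=optics.get_image(name)
    cv2.imwrite('pics/'+fn+'.png', d['image'][:,:,::-1])
    if name=='wrist':
        R=np.array(s['tool_rot']); T=np.array(d['tool_from_camera'])
        d['origin']=np.array(s['position'])+R@T[:3,3]; d['orientation']=R@T[:3,:3]
    d={k:(np.array(v).tolist()) for k,v in d.items() if k!='image'}
    json.dump(d,open('pics/'+fn+'.json','w'))
def load(fn): return json.load(open('pics/'+fn+'.json'))
def pix(fn,uv,z):
    d=load(fn);K=np.array(d['intrinsics'])
    p=cv2.undistortPoints(np.array(uv,float).reshape(-1,1,2),K,np.array([d['k1'],0,0,0,0]))[:,0]
    r=np.c_[p,np.ones(len(p))]@np.array(d['orientation']).T
    o=np.array(d['origin']); return o+r*((np.asarray(z)-o[2])/r[:,2])[:,None]
def proj(fn,P):
    d=load(fn);K=np.array(d['intrinsics']);c=(np.array(P,float).reshape(-1,3)-d['origin'])@np.array(d['orientation'])
    s=c[:,:2]/c[:,2:];s=s*(1+d['k1']*(s**2).sum(1,keepdims=True));return s@K[:2,:2].T+K[:2,2]
E
python3 - <<'E'
from h import *
snap('scene','sc');snap('side','si');snap('wrist','wr')
s=env.observe();print(s)
for n in('sc','si','wr'):print(load(n))
import cv2
a=cv2.imread('pics/sc.png');b=cv2.imread('pics/si.png')
E
```

```text
pics
{'time_s': 0.15, 'q': array([-8.89986880e+01,  2.18360222e+01,  7.43700148e+01,  7.49861636e-04,
        8.38577926e+01, -1.23357728e+01]), 'qvel': array([ 0.00077776, -0.08723071, -0.07173612,  0.06926227,  0.03891644,
        0.04928716]), 'joint_efforts': array([ 3.86685919e-03, -4.48623884e+01, -2.31342494e+01, -9.42438601e-05,
        3.80051686e-03, -3.41656687e-05]), 'position': array([ 0.12687147, -0.53498348,  0.24984509]), 'tool_rot': array([[ 9.73030094e-01,  2.30678207e-01, -6.45767684e-06],
       [ 2.30678071e-01, -9.73029489e-01,  1.11409324e-03],
       [ 2.50713522e-04, -1.08553590e-03, -9.99999379e-01]]), 'ft_force': array([-0.67324363,  0.69034937,  0.4014956 ]), 'wrist_torque': array([ 0.00944255, -0.033468  ,  0.01544665]), 'gripper_force': 0.0, 'grip_width': 0.08501461014163708}
{'intrinsics': [[434.38994821251777, 0.0, 317.016372800901], [0.0, 434.38994821251777, 204.94568284994963], [0.0, 0.0, 1.0]], 'k1': -0.07226064297495673, 'origin': [1.2598678787567188, 0.34113981361881995, 1.2773338558566207], 'orientation': [[-0.3749554330497414, 0.7712901231443507
[... 656 characters left out ...]
], [0.0, 343.6708691707881, 201.23717441535015], [0.0, 0.0, 1.0]], 'k1': -0.003929847396826011, 'tool_from_camera': [[0.0008577603218164626, -0.9465897274187823, -0.32243937754632845, 0.08388653626299372], [0.9999991308964837, 0.0004891120748303052, 0.0012243266121748657, -0.0006195785318429126], [-0.0010012260011315237, -0.3224401474919209, 0.9465893242752536, -0.12366032858348847], [0.0, 0.0, 0.0, 1.0]], 'origin': [0.20836324086260982, -0.5151345931399134, 0.3734597053751713], 'orientation': [[0.2315424359185541, -0.9209282824217868, -0.3134951339407969], [-0.9728247720122493, -0.21927387625963132, -0.07437022353999762], [-0.00025165097971649377, 0.32219569492116407, -0.9466730538290665]]}
```

View pics/sc.png

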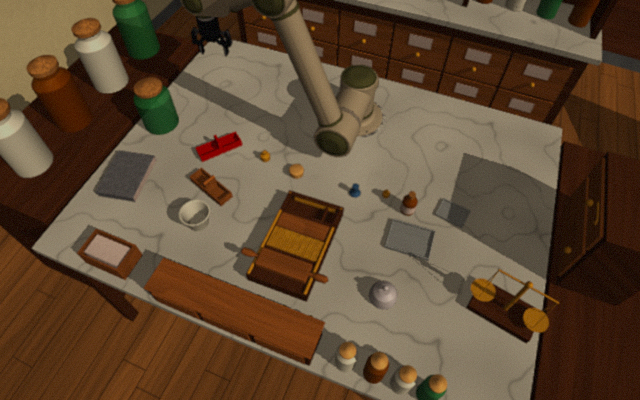

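View pics/si.png

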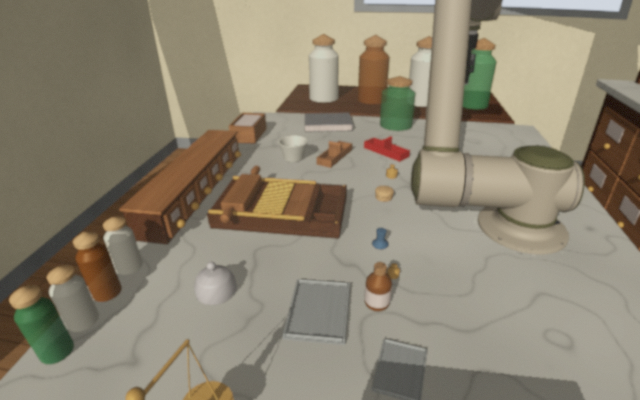

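Scene view: the machine is at about (297,243) with its bay at (312,207). Tray candidates are the brown one (211,186) and the red look-alike (219,146). Dish candidates are the larger one (409,239), the smaller one (452,211), and the slate slab (125,175). I choose brown (211,186) and large (409,239), and will check both in one crop.

Run:
```python
import cv2
a=cv2.imread('pics/sc.png')[125:305,180:480]
cv2.imwrite('pics/c1.png',cv2.convertScaleAbs(cv2.resize(a,(800,480),interpolation=cv2.INTER_CUBIC),alpha=1.6,beta=15))
```

```text
(no output)
```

View pics/c1.png

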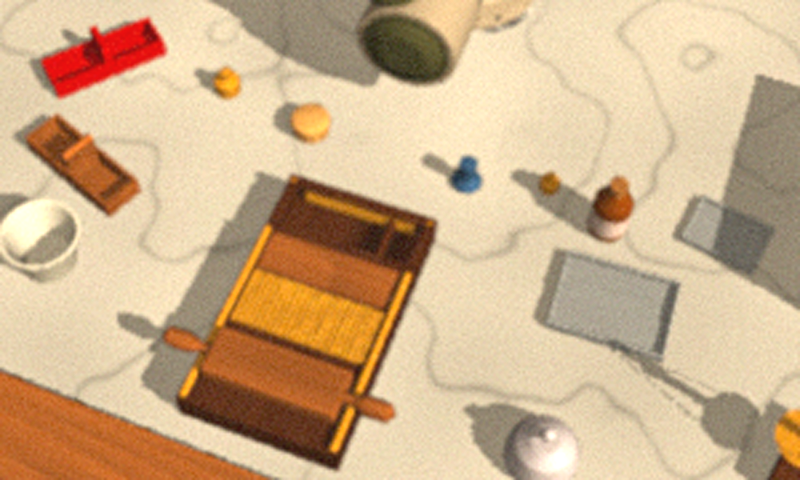

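The crop confirms it: the brown tray has a grip bar at crop (77,150), and the large dish's corners are at (567,252), (678,283), (660,355), (545,320). The machine's near-end corners are at (292,178) and (436,220). A dark slat shows in the bay near (375,238).

Run:
```python
from h import *
def C(l): return np.array(l,float)*0.375+[180,125]
np.set_printoptions(precision=4,suppress=True)
for n,l,z in [('mach',[(292,178),(436,220),(338,465),(180,402)],.046),('tray',[(27,140),(55,117),(138,182),(112,212)],.028),('dish',[(567,252),(678,283),(660,355),(545,320)],.014),('small',[(700,197),(772,232),(752,270),(682,235)],.014),('slat',[(375,238)],.038),
 ('bar',[(77,147)],.058),('bott',[(620,185)],.1),('dome',[(545,430)],.077),('wsm',[(549,180)],.02),('stop',[(467,175)],.03),('pb',[(310,120)],.031),('wb',[(227,80)],.03),('mort',[(38,230)],.068)]:
    P=pix('sc',C(l),z)[:,:2];print(n,P.tolist() if 0 else P.round(4).ravel(),P.mean(0))
    if len(P)==4: 
        e=np.roll(P,-1,0)-P;print('   len',np.linalg.norm(e,axis=1),'ang',np.degrees(np.arctan2(e[:,1],e[:,0])))
```

```text
mach [ 0.4836 -0.0754  0.4747  0.1212  0.8243  0.1326  0.8224 -0.0663] [0.6512 0.0281]
   len [0.1968 0.3497 0.1989 0.339 ] ang [  92.5802    1.8616  -90.5322 -178.4619]
tray [ 0.5496 -0.4426  0.5005 -0.4274  0.5546 -0.268   0.6097 -0.2768] [ 0.5536 -0.3537]
   len [0.0514 0.1683 0.0558 0.1764] ang [ 162.7272   71.2529   -9.0754 -109.9269]
dish [0.4373 0.2887 0.4289 0.4331 0.5368 0.4367 0.5429 0.2917] [0.4865 0.3625]
   len [0.1446 0.108  0.1451 0.1056] ang [  93.3445    1.9177  -87.6067 -178.3719]
small [0.2878 0.4293 0.3067 0.5304 0.3743 0.5174 0.356  0.4208] [0.3312 0.4745]
   len [0.1028 0.0688 0.0983 0.0687] ang [  79.3877  -10.8391 -100.7589  172.9397]
slat [0.5243 0.0575] [0.5243 0.0575]
bar [ 0.5518 -0.3556] [ 0.5518 -0.3556]
bott [0.3739 0.3258] [0.3739 0.3258]
dome [0.7115 0.3354] [0.7115 0.3354]
wsm [0.3416 0.2344] [0.3416 0.2344]
stop [0.3821 0.132 ] [0.3821 0.132 ]
pb [ 0.376  -0.0973] [ 0.376  -0.0973]
wb [ 0.3535 -0.2344] [ 0.3535 -0.2344]
mort [ 0.6893 -0.3302] [ 0.6893 -0.3302]
```

Emit:
arm_command(commands=[-1, 0.53, -0.45, 0, 0, 0, 0.097, -1, 0.53, -0.45, 0, 0, 0, 0.097, -1, 0.53, -0.45, 0, 0, 0, 0.097, -1, 0.53, -0.45, 0, 0, 0, 0.097, -1, 0.53, -0.45, 0, 0, 0, 0.097, -1, 0.53, -0.45, 0, 0, 0, 0.097, -1, 0.53, -0.45, 0, 0, 0, 0.097, -1, 0.53, -0.45, 0, 0, 0, 0.097, -1, 0.53, -0.45, 0, 0, 0, 0.097])

```text
time_s: 0.9
position: [0.3344, -0.2512, 0.2504]
tool_rot: [[0.999, 0.033, 0.0], [0.033, -0.999, 0.001], [0.001, -0.001, -1.0]]
ft_force: [0.4, -0.6, -0.2]
grip_width: 0.0854
gripper_force: 0.0
```

Emit:
arm_command(commands=[-1, 0.43, -0.54, 0, 0, 0, 0, -1, 0.43, -0.54, 0, 0, 0, 0, -1, 0.43, -0.54, 0, 0, 0, 0, -1, 0.43, -0.54, 0, 0, 0, 0, -1, 0.43, -0.54, 0, 0, 0, 0, -1, 0.43, -0.54, 0, 0, 0, 0, -1, 0.43, -0.54, 0, 0, 0, 0, -1, 0.43, -0.54, 0, 0, 0, 0, -1, 0.43, -0.54, 0, 0, 0, 0, -1, 0.43, -0.54, 0, 0, 0, 0, -1, 0.43, -0.54, 0, 0, 0, 0])

```text
time_s: 1.82
position: [0.5395, 0.0213, 0.2498]
tool_rot: [[1.0, 0.031, -0.001], [0.031, -1.0, -0.0], [-0.001, 0.0, -1.0]]
ft_force: [-0.5, -1.0, -0.7]
grip_width: 0.0856
gripper_force: 0.0
```

Run:
```python
from h import *
print(env.observe()['position'],env.observe()['qvel'])
snap('wrist','w1')
a=cv2.imread('pics/w1.png');cv2.imwrite('pics/w1v.png',cv2.convertScaleAbs(cv2.resize(a,(800,500),interpolation=cv2.INTER_CUBIC),alpha=1.8,beta=20))
```

```text
[0.53948452 0.02126972 0.24984459] [-1.95816521 -1.13819462  0.95904987 -0.17423704  0.06581252 -0.23476123]
```

View pics/w1v.png

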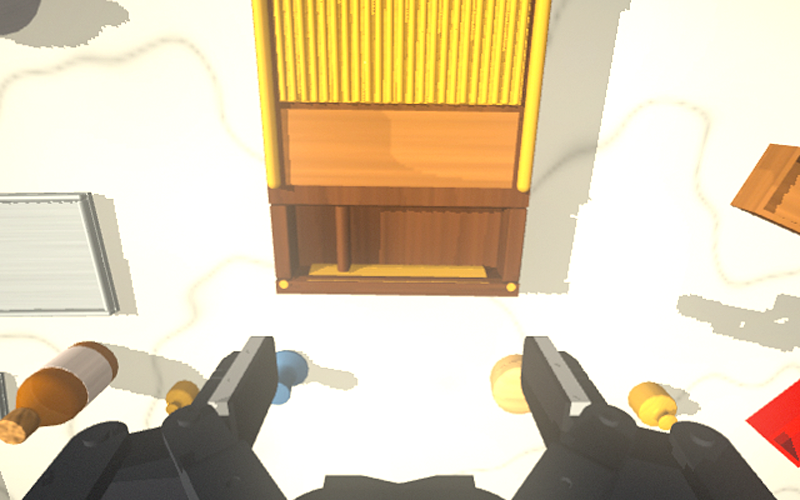

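Wrist view: the bay lies across rows 206–280. The slat stands at column 343, rows 207–270, and the spring is at row 270. The deck's near corners are at (276,293) and (519,295).

Run:
```python
from h import *
np.set_printoptions(precision=4,suppress=True)
def W(l): return np.array(l,float)/1.25
c=pix('w1',W([(276,293),(519,295),(527,207),(272,205)]),.046)[:,:2]; print('deck near,far mouth',c.tolist())
yaw=np.degrees(np.arctan2(-(c[1]-c[0])[0],(c[1]-c[0])[1])); print('yaw',yaw)
r=pix('w1',W([(275,188),(525,188)]),.056)[:,:2];print('rail ends',r)
s=pix('w1',W([(343,208),(344,270)]),.038)[:,:2];print('slat',s)
d=pix('w1',W([(91,193),(116,314)]),.014)[:,:2];print('dish near-y corners',d)
print(proj('w1',[[.4865,.3625,.014]])*1.25)
```

```text
deck near,far mouth [[0.47182675599286084, 0.12174304030928265], [0.4763313747671201, -0.08084321462069038], [0.5512552769715999, -0.07790636322900146], [0.5466001144480641, 0.12032261301895192]]
yaw -178.72620617380628
rail ends [[ 0.5619  0.1144]
 [ 0.5678 -0.0714]]
slat [[0.5441 0.0662]
 [0.491  0.0659]]
dish near-y corners [[0.5447 0.2822]
 [0.4309 0.2816]]
[[ 13.3613 255.1021]]
```

The measured deck width of 202.6 mm matches. The bay point is about (0.519, 0.0213) with a yaw of about 1.3°, and the slat is at world y of about 0.066, which is bay y of about +45 mm. I'll approach above it with the fingers partly closed to straddle it.

Emit:
arm_command(commands=[0.1, -0.04, -0.09, 0, 0, 0, 0.004, 0.1, -0.04, -0.09, 0.08, 0, 0, 0.004, 0.1, -0.04, -0.09, 0.16, 0, 0, 0.004, 0.1, -0.04, -0.09, 0.24, 0, 0, 0.004, 0.1, -0.04, -0.09, 0.3, 0, 0, 0.004, 0.1, -0.04, -0.09, 0.34, 0, 0, 0.004, 0.1, -0.04, -0.09, 0.34, 0, 0, 0.004, 0.1, -0.04, -0.09, 0.34, 0, 0, 0.004])

```text
time_s: 2.53
position: [0.5181, 0.0644, 0.0806]
tool_rot: [[1.0, 0.02, -0.001], [0.02, -1.0, -0.0], [-0.001, -0.0, -1.0]]
ft_force: [0.7, -0.3, 1.3]
grip_width: 0.0389
gripper_force: 0.0
```

Run:
```python
from h import *
s=env.observe();print(s['position'],s['grip_width'],s['ft_force'])
snap('wrist','w2')
a=cv2.imread('pics/w2.png');cv2.imwrite('pics/w2v.png',cv2.convertScaleAbs(a,alpha=1.8,beta=20))
```

```text
[0.51807966 0.06440661 0.08056607] 0.03889092892402891 [ 0.65770172 -0.2852339   1.32764539]
```

View pics/w2v.png

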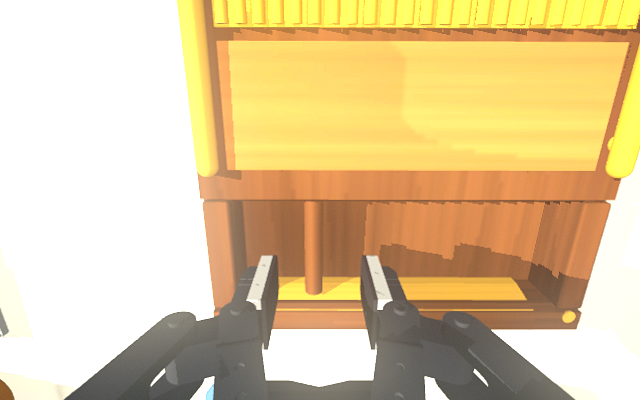

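The fingers straddle the slat: it is at column 314, and the fingertips are at about 265 and 372. I'll refine the numbers from this closer view.

Run:
```python
from h import *
np.set_printoptions(precision=4,suppress=True)
print('slat',pix('w2',[(313.5,203),(314,292)],.038)[:,:2])
print('deck: near corners, far mouth edge',pix('w2',[(216,329),(579,329),(608,200),(203,199)],.046)[:,:2])
print('bay floor inner far',pix('w2',[(243,205),(540,205)],.046)[:,:2], 'bay near mouth',pix('w2',[(400,308)],.046)[:,:2])
for z in(.05,.055,.06,.065):print(z,proj('w2',[[.518,.0644,z]]))
```

```text
slat [[0.5442 0.0683]
 [0.4913 0.0672]]
deck: near corners, far mouth edge [[ 0.4715  0.1214]
 [ 0.4753 -0.0814]
 [ 0.5514 -0.0753]
 [ 0.5479  0.1218]]
bay floor inner far [[ 0.5452  0.1026]
 [ 0.5481 -0.0426]] bay near mouth [[0.4874 0.0202]]
0.05 [[320.079  260.0602]]
0.055 [[320.1192 265.0147]]
0.06 [[320.1618 270.2555]]
0.065 [[320.2069 275.8082]]
```

Emit:
arm_command(commands=[0.1, 0, -0.006, 0.02, 0, 0, 0, 0.1, 0, -0.006, 0.04, 0, 0, 0, 0.1, 0, -0.006, 0.06, 0, 0, 0, 0.1, 0, -0.006, 0.07, 0, 0, 0, 0.1, 0, -0.006, 0.07, 0, 0, 0, 0.1, 0, -0.006, 0.074, 0, 0, 0, 0.1, 0, -0.006, 0.078, 0, 0, 0, 0.1, 0, -0.006, 0.08, 0, 0, 0, 0.1, 0, -0.006, 0.08, 0, 0, 0])

```text
time_s: 3.33
position: [0.5184, 0.0686, 0.0403]
tool_rot: [[1.0, 0.021, 0.0], [0.021, -1.0, -0.0], [0.0, 0.0, -1.0]]
ft_force: [0.9, -0.0, 0.0]
grip_width: 0.0387
gripper_force: 0.0
```

Probe down in 1 mm steps.

Emit:
arm_command(commands=[0.1, 0, 0, 0.002, 0, 0, 0, 0.1, 0, 0, 0.004, 0, 0, 0, 0.1, 0, 0, 0.006, 0, 0, 0, 0.1, 0, 0, 0.006, 0, 0, 0])

```text
time_s: 3.67
position: [0.5183, 0.0686, 0.0372]
tool_rot: [[1.0, 0.021, -0.0], [0.021, -1.0, 0.0], [-0.0, -0.0, -1.0]]
ft_force: [0.6, -0.2, 0.4]
grip_width: 0.0383
gripper_force: 0.0
```

Emit:
arm_command(commands=[0.1, 0, 0, 0.002, 0, 0, 0, 0.1, 0, 0, 0.004, 0, 0, 0, 0.1, 0, 0, 0.004, 0, 0, 0])

```text
time_s: 3.92
position: [0.5183, 0.0686, 0.0351]
tool_rot: [[1.0, 0.021, -0.0], [0.021, -1.0, 0.0], [-0.0, -0.0, -1.0]]
ft_force: [0.1, -0.7, -0.3]
grip_width: 0.038
gripper_force: 0.0
```

Emit:
arm_command(commands=[0.1, 0, 0, 0.002, 0, 0, 0, 0.1, 0, 0, 0.002, 0, 0, 0])

```text
time_s: 4.08
position: [0.5183, 0.0685, 0.0342]
tool_rot: [[1.0, 0.021, -0.0], [0.021, -1.0, 0.0], [-0.0, -0.0, -1.0]]
ft_force: [-0.2, -0.7, -0.3]
grip_width: 0.0383
gripper_force: 0.0
```

Emit:
arm_command(commands=[0.1, 0, 0, 0.002, 0, 0, 0, 0.1, 0, 0, 0.002, 0, 0, 0])

```text
time_s: 4.25
position: [0.5184, 0.0685, 0.0337]
tool_rot: [[1.0, 0.021, 0.0], [0.021, -1.0, -0.0], [0.0, 0.0, -1.0]]
ft_force: [-2.1, 1.0, 5.2]
grip_width: 0.0386
gripper_force: 2.8
```

Emit:
arm_command(commands=[0.1, 0, 0, 0.001, 0, 0, 0, 0.1, 0, 0, 0.001, 0, 0, 0])

```text
time_s: 4.42
position: [0.5184, 0.0686, 0.0337]
tool_rot: [[1.0, 0.021, 0.001], [0.021, -1.0, -0.0], [0.001, 0.0, -1.0]]
ft_force: [-3.3, -0.9, 11.0]
grip_width: 0.0385
gripper_force: 5.4
```

Floor felt at 5–11 N. I'll rise 4 mm and close on the slat.

Emit:
arm_command(commands=[0.1, 0, 0, -0.009, 0, 0, 0, 0.8, 0, 0.002, -0.009, 0, 0, 0, 1, 0, 0.002, -0.009, 0, 0, 0, 1, 0, 0.002, -0.009, 0, 0, 0, 1, 0, 0.002, -0.009, 0, 0, 0, 1, 0, 0.002, -0.009, 0, 0, 0], newtons=45)

```text
time_s: 4.92
position: [0.5184, 0.0675, 0.0374]
tool_rot: [[1.0, 0.021, 0.0], [0.021, -1.0, -0.0], [0.0, 0.0, -1.0]]
ft_force: [-1.3, -1.1, 5.1]
grip_width: 0.0089
gripper_force: 44.9
```

Emit:
arm_command(commands=[1, 0, 0, -0.01, 0, 0, 0, 1, 0, 0, -0.02, 0, 0, 0, 1, 0, 0, -0.03, 0, 0, 0, 1, 0, 0, -0.04, 0, 0, 0, 1, 0, 0, -0.05, 0, 0, 0, 1, 0, 0, -0.07, 0, 0, 0, 1, 0, 0, -0.1, 0, 0, 0, 1, 0, 0, -0.16, 0, 0, 0, 1, 0, 0, -0.22, 0, 0, 0, 1, 0, 0, -0.22, 0, 0, 0])

```text
time_s: 5.75
position: [0.5203, 0.0675, 0.1532]
tool_rot: [[1.0, 0.022, 0.01], [0.022, -1.0, -0.001], [0.01, 0.001, -1.0]]
ft_force: [0.3, 0.3, -0.2]
grip_width: 0.0091
gripper_force: 44.5
```

Emit:
arm_command(commands=[1, -0.054, -0.566, 0, 0, 0, 0, 1, -0.054, -0.566, 0, 0, 0, 0, 1, -0.054, -0.566, 0, 0, 0, 0, 1, -0.054, -0.566, 0, 0, 0, 0, 1, -0.054, -0.566, 0, 0, 0, 0, 1, -0.054, -0.566, 0, 0, 0, 0, 1, -0.054, -0.566, 0, 0, 0, 0, 1, -0.054, -0.566, 0.06, 0, 0, 0, 1, -0.054, -0.566, 0.12, 0, 0, 0, 1, -0.054, -0.566, 0.18, 0, 0, 0, 1, -0.054, -0.566, 0.18, 0, 0, 0])

```text
time_s: 6.67
position: [0.4826, 0.3489, 0.0526]
tool_rot: [[1.0, 0.022, -0.009], [0.022, -1.0, -0.004], [-0.009, 0.004, -1.0]]
ft_force: [-1.4, -0.9, -1.2]
grip_width: 0.009
gripper_force: 44.5
```

Run:
```python
from h import *
s=env.observe();print(s['position'],s['tool_rot'],s['grip_width'],s['ft_force'])
snap('wrist','w3')
a=cv2.imread('pics/w3.png');cv2.imwrite('pics/w3v.png',a)
```

```text
[0.48261473 0.34889436 0.05258104] [[ 0.99972634  0.02163918 -0.00888783]
 [ 0.02160337 -0.99975819 -0.00410553]
 [-0.00897453  0.0039124  -0.99995207]] 0.009040265826210894 [-1.43874709 -0.93185538 -1.24838222]
```

View pics/w3v.png

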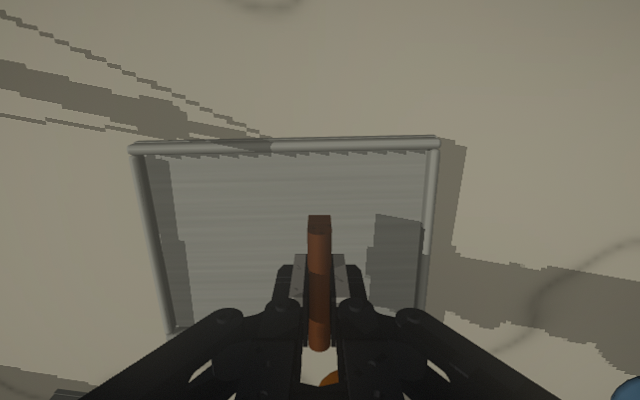

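The slat (column 319, rows 215–350) is held level over the large dish. I'll lower it and release.

Emit:
arm_command(commands=[1, 0.004, 0, 0.02, 0, 0, 0, 1, 0.004, 0, 0.036, 0, 0, 0, 1, 0.004, 0, 0.044, 0, 0, 0, 1, 0.004, 0, 0.048, 0, 0, 0, 1, 0.004, 0, 0.048, 0, 0, 0])

```text
time_s: 7.13
position: [0.4874, 0.3499, 0.0335]
tool_rot: [[1.0, 0.021, 0.0], [0.021, -1.0, 0.0], [0.0, -0.0, -1.0]]
ft_force: [0.3, 0.2, -0.7]
grip_width: 0.0092
gripper_force: 44.5
```

Emit:
arm_command(commands=[1, 0, 0, 0.004, 0, 0, 0, 1, 0, 0, 0.008, 0, 0, 0, 1, 0, 0, 0.012, 0, 0, 0, 1, 0, 0, 0.012, 0, 0, 0])

```text
time_s: 7.47
position: [0.4872, 0.3499, 0.027]
tool_rot: [[1.0, 0.021, -0.0], [0.021, -1.0, -0.0], [-0.0, 0.0, -1.0]]
ft_force: [-0.8, 0.9, -0.5]
grip_width: 0.0086
gripper_force: 44.5
```

Emit:
arm_command(commands=[0.75, 0, 0, 0, 0, 0, 0, 0.3, 0, 0, 0, 0, 0, 0, 0.2, 0, 0, 0, 0, 0, 0, 0.2, 0, 0, 0, 0, 0, 0, 0.2, 0, 0, -0.04, 0, 0, 0, 0.2, 0, 0, -0.1, 0, 0, 0, 0.2, 0, 0, -0.18, 0, 0, 0, 0.2, 0, 0, -0.26, 0, 0, 0, 0.2, 0, 0, -0.34, 0, 0, 0, 0.2, 0, 0, -0.34, 0, 0, 0, 0.2, 0, 0, -0.34, 0, 0, 0, 0.2, 0, 0, -0.34, 0, 0, 0])

```text
time_s: 8.47
position: [0.487, 0.3498, 0.1968]
tool_rot: [[1.0, 0.021, -0.001], [0.021, -1.0, -0.0], [-0.001, 0.0, -1.0]]
ft_force: [-1.4, -0.3, -1.0]
grip_width: 0.0339
gripper_force: 0.0
```

Run:
```python
from h import *
s=env.observe();print(s['position'],s['q'],s['grip_width'],s['ft_force'])
snap('wrist','w4')
```

```text
[0.48699712 0.34979483 0.19676173] [ 2.43880691e+01  2.91266672e+01  7.11655849e+01 -1.41318222e-03
  7.97567313e+01  1.13170729e+02] 0.033931993368671885 [-1.35540854 -0.27500068 -0.9806539 ]
```

View pics/w4.png

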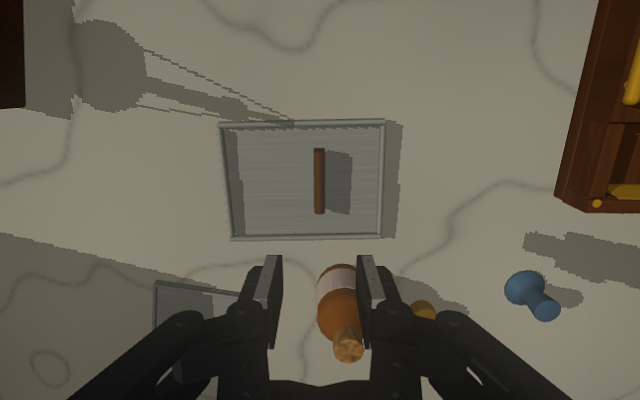

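The slat stands inside the dish at (319,180), with the fingers clear. Now to the tray.

Emit:
arm_command(commands=[-0.2, 0.058, 0.7, 0, 0, 0, 0.1, -0.2, 0.058, 0.7, 0, 0, 0, 0.1, -0.2, 0.058, 0.7, 0, 0, 0, 0.1, -0.2, 0.058, 0.7, 0, 0, 0, 0.1, -0.2, 0.058, 0.7, 0, 0, 0, 0.1, -0.2, 0.058, 0.7, 0, 0, 0, 0.1, -0.2, 0.058, 0.7, 0, 0, 0, 0.1, -0.2, 0.058, 0.7, 0, 0, 0, 0.1, -0.2, 0.058, 0.7, 0, 0, 0, 0.1])

```text
time_s: 9.27
position: [0.5236, -0.0035, 0.1958]
tool_rot: [[0.982, -0.19, -0.003], [-0.19, -0.982, -0.0], [-0.003, 0.001, -1.0]]
ft_force: [0.1, 0.4, 0.2]
grip_width: 0.0515
gripper_force: 0.0
```

Emit:
arm_command(commands=[-0.2, 0.204, 0.673, 0, 0, 0, 0.072, -0.2, 0.204, 0.673, 0, 0, 0, 0.072, -0.2, 0.204, 0.673, 0, 0, 0, 0.072, -0.2, 0.204, 0.673, 0, 0, 0, 0.072, -0.2, 0.204, 0.673, 0, 0, 0, 0.072, -0.2, 0.204, 0.673, 0, 0, 0, 0.072, -0.2, 0.204, 0.673, 0, 0, 0, 0.072, -0.2, 0.204, 0.673, 0, 0, 0, 0.072, -0.2, 0.204, 0.673, 0, 0, 0, 0.072, -0.2, 0.204, 0.673, 0, 0, 0, 0.072, -0.2, 0.204, 0.673, 0, 0, 0, 0.072])

```text
time_s: 10.18
position: [0.5605, -0.3494, 0.1951]
tool_rot: [[0.943, -0.334, -0.003], [-0.334, -0.943, 0.003], [-0.003, -0.002, -1.0]]
ft_force: [0.9, 0.7, -0.3]
grip_width: 0.0508
gripper_force: 0.0
```

Run:
```python
from h import *
s=env.observe();print(s['position'],s['tool_rot'][:,0],s['grip_width'])
snap('wrist','w5')
a=cv2.imread('pics/w5.png');cv2.imwrite('pics/w5v.png',cv2.convertScaleAbs(a,alpha=1.8,beta=20))
```

```text
[ 0.56047244 -0.34940651  0.19511541] [ 0.94257582 -0.3339764  -0.0032542 ] 0.05084071337547926
```

View pics/w5v.png

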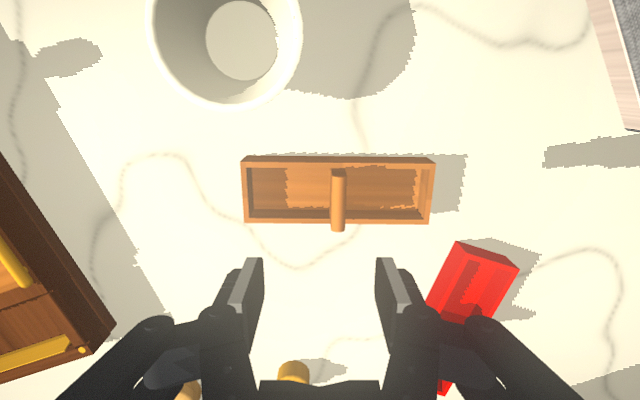

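The tray's rim corners are at (241,157), (435,160), (430,223) and (245,222). The grip bar runs from (338,170) to (338,229). The red look-alike is off to the right at (480,270).

Run:
```python
from h import *
np.set_printoptions(precision=4,suppress=True)
P=pix('w5',[(241,157),(435,160),(430,224),(245,223)],.028)[:,:2];e=np.roll(P,-1,0)-P
print(P,P.mean(0),np.linalg.norm(e,axis=1),np.degrees(np.arctan2(e[:,1],e[:,0])))
b=pix('w5',[(338,169),(338,230)],.055)[:,:2];print('bar',b,b.mean(0),np.linalg.norm(b[1]-b[0]),np.degrees(np.arctan2(*(b[0]-b[1])[::-1])))
s=env.observe();R=np.array(s['tool_rot']);print(np.degrees(np.arctan2(R[1,0],R[0,0])))
c=(P.mean(0)+b.mean(0))/2
print('d tool mm (bar avg)',1000*R.T@(np.r_[c,.063]-s['position']),c)
```

```text
[[ 0.6057 -0.2936]
 [ 0.5478 -0.4496]
 [ 0.4911 -0.4316]
 [ 0.5484 -0.2724]] [ 0.5482 -0.3618] [0.1664 0.0595 0.1692 0.0611] [-110.3461  162.4119   70.2229  -20.2547]
bar [[ 0.5747 -0.3693]
 [ 0.5252 -0.3528]] [ 0.5499 -0.3611] 0.052170895552476566 -18.431078143052932
-19.424366856837793
d tool mm (bar avg) [ -6.2142  16.4902 132.7267] [ 0.5491 -0.3615]
```

Emit:
arm_command(commands=[0, -0.012, 0.033, 0.04, 0, 0, 0.004, 0, -0.012, 0.033, 0.1, 0, 0, 0.004, 0, -0.012, 0.033, 0.16, 0, 0, 0.004, 0, -0.012, 0.033, 0.22, 0, 0, 0.004, 0, -0.012, 0.033, 0.26, 0, 0, 0.004, 0, -0.012, 0.033, 0.294, 0, 0, 0.004, 0, -0.012, 0.033, 0.294, 0, 0, 0.004, 0, -0.012, 0.033, 0.294, 0, 0, 0.004], newtons=40)

```text
time_s: 10.9
position: [0.55, -0.361, 0.0501]
tool_rot: [[0.941, -0.339, -0.001], [-0.339, -0.941, 0.001], [-0.002, -0.001, -1.0]]
ft_force: [0.5, -0.3, 0.9]
grip_width: 0.0427
gripper_force: 0.0
```

Emit:
arm_command(commands=[0.5, 0, 0, 0, 0, 0, 0, 1, 0, 0, 0, 0, 0, 0, 1, 0, 0, 0, 0, 0, 0, 1, 0, 0, 0, 0, 0, 0, 1, 0, 0, 0, 0, 0, 0, 1, 0, 0, 0, 0, 0, 0], newtons=40)

```text
time_s: 11.4
position: [0.5505, -0.3627, 0.052]
tool_rot: [[0.94, -0.34, 0.002], [-0.34, -0.94, -0.001], [0.003, 0.001, -1.0]]
ft_force: [0.0, 1.9, 7.2]
grip_width: 0.0109
gripper_force: 40.3
```

Bar gripped at 10.9 mm. Lift and check.

Emit:
arm_command(commands=[1, 0, 0, -0.02, 0, 0, 0, 1, 0, 0, -0.04, 0, 0, 0, 1, 0, 0, -0.08, 0, 0, 0, 1, 0, 0, -0.14, 0, 0, 0, 1, 0, 0, -0.2, 0, 0, 0, 1, 0, 0, -0.22, 0, 0, 0, 1, 0, 0, -0.22, 0, 0, 0, 1, 0, 0, -0.22, 0, 0, 0], newtons=60)

```text
time_s: 12.07
position: [0.5496, -0.3624, 0.1599]
tool_rot: [[0.94, -0.34, -0.0], [-0.34, -0.94, 0.0], [-0.0, -0.0, -1.0]]
ft_force: [-0.3, 1.5, -1.5]
grip_width: 0.0108
gripper_force: 58.5
```

Emit:
arm_command(commands=[1, -0.317, -0.7, 0, 0, 0, -0.177, 1, -0.317, -0.7, 0, 0, 0, -0.177, 1, -0.317, -0.7, 0, 0, 0, -0.177, 1, -0.317, -0.7, 0, 0, 0, -0.177, 1, -0.317, -0.7, 0, 0, 0, -0.177, 1, -0.317, -0.7, 0, 0, 0, -0.177, 1, -0.317, -0.7, 0, 0, 0, -0.177, 1, -0.317, -0.7, 0, 0, 0, -0.177, 1, -0.317, -0.7, 0, 0, 0, -0.177, 1, -0.317, -0.7, 0, 0, 0, -0.177, 1, -0.317, -0.7, 0.04, 0, 0, -0.177, 1, -0.317, -0.7, 0.06, 0, 0, -0.177])

```text
time_s: 13.07
position: [0.5186, 0.0218, 0.1277]
tool_rot: [[1.0, 0.026, -0.004], [0.026, -1.0, 0.001], [-0.004, -0.001, -1.0]]
ft_force: [1.5, -0.5, -1.2]
grip_width: 0.0111
gripper_force: 58.8
```

Emit:
arm_command(commands=[1, 0, 0, 0.02, 0, 0, 0, 1, 0, 0, 0.02, 0, 0, 0, 1, 0, 0, 0.02, 0, 0, 0, 1, 0, 0, 0.02, 0, 0, 0])

```text
time_s: 13.4
position: [0.5199, 0.0204, 0.1201]
tool_rot: [[1.0, 0.023, -0.001], [0.023, -1.0, 0.0], [-0.001, -0.0, -1.0]]
ft_force: [0.0, 0.4, -1.4]
grip_width: 0.0107
gripper_force: 58.8
```

Run:
```python
from h import *
s=env.observe();print(s['position'],s['tool_rot'],s['grip_width'],s['ft_force'])
snap('wrist','w6')
a=cv2.imread('pics/w6.png');cv2.imwrite('pics/w6v.png',cv2.convertScaleAbs(cv2.resize(a,(800,500),interpolation=cv2.INTER_CUBIC),alpha=1.8,beta=20))
```

```text
[0.51992039 0.02035253 0.12011564] [[ 9.99732696e-01  2.31076149e-02 -7.57743605e-04]
 [ 2.31077335e-02 -9.99732970e-01  1.48222955e-04]
 [-7.54116186e-04 -1.65693072e-04 -9.99999702e-01]] 0.010697148522446707 [ 0.0072803   0.41164007 -1.43061386]
```

View pics/w6v.png

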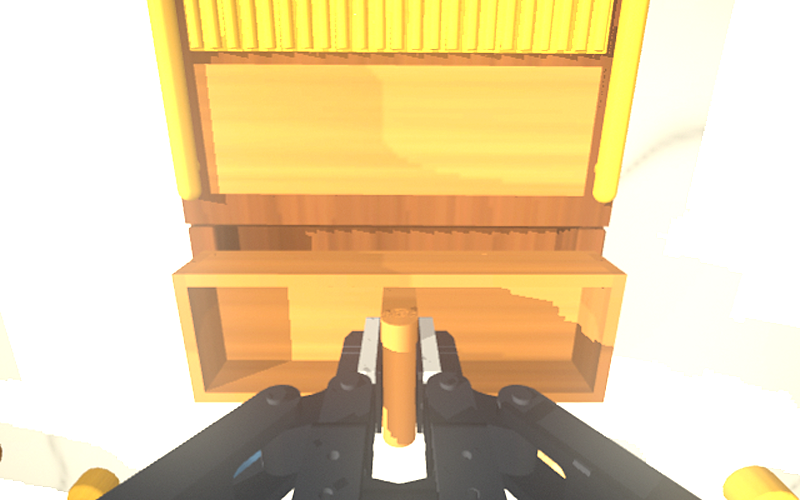

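The tray is held above the bay. Its rim's far corners are at (175,273) and (625,272), and its underside's far corners at (185,252) and (614,252). The bay's far mouth edge is on row 226.

Run:
```python
from h import *
np.set_printoptions(precision=4,suppress=True)
W=lambda l:np.array(l,float)/1.25
for zz in(.066,.068,.070):
  P=pix('w6',W([(175,273),(625,272),(605,402),(195,402)]),zz+.028)[:,:2]
  U=pix('w6',W([(185,252),(614,252)]),zz)[:,:2]
  print(zz,'rim',P.mean(0),P.tolist(),np.linalg.norm(P[1]-P[0]),np.linalg.norm(P[2]-P[1]),'under',U.tolist(),np.linalg.norm(U[1]-U[0]),U.mean(0)-[.0285,0])
D=pix('w6',W([(184,223),(611,223)]),.046)[:,:2];print('deck outer far mouth',D,D.mean(0))
r=pix('w6',W([(190,200),(604,200)]),.056)[:,:2];print('rail',r,r.mean(0))
```

```text
0.066 rim [0.5152 0.0203] [[0.542159997821767, 0.10533234415301718], [0.5465539252728199, -0.06331073321224225], [0.48809053825353865, -0.06632511887907681], [0.48408021129565854, 0.10536973273605366]] 0.16870030865908334 0.058541046648609533 under [[0.5406655511155253, 0.11491726095581184], [0.5451160342829342, -0.07280214000522679]] 0.18777214995199523 [0.5144 0.0211]
0.068 rim [0.5164 0.0203] [[0.5429823012563084, 0.10423289108714322], [0.5473175311909307, -0.06215732026819433], [0.48963514378039946, -0.06513143741576502], [0.4856783899038058, 0.104269780204271]] 0.16644667810881641 0.057759009601845594 under [[0.5413751140001726, 0.11388316478707666], [0.5457755113353027, -0.07172363804060052]] 0.18565895818036696 [0.5151 0.0211]
0.07 rim [0.5176 0.0203] [[0.5438046046908499, 0.10313343802126924], [0.5480811371090417, -0.06100390732414644], [0.4911797493072603, -0.06393775595245321], [0.48727656851195306, 0.10316982767248833]] 0.1641930475585495 0.056976972555081704 under [[0.5420846768848199, 0.11284906861834149], [0.546434988387671, -0.07064513607597427]] 0.18354576640873876 [0.5158 0.0211]
deck outer far mouth [[ 0.5482  0.1237]
 [ 0.553  -0.0794]] [0.5506 0.0221]
rail [[ 0.5616  0.1145]
 [ 0.566  -0.0692]] [0.5638 0.0227]
```

Tray relative to bay is about -3 mm in x and -1 mm in y. I'll correct and lower just into the mouth, watching the force.

Emit:
arm_command(commands=[1, 0.005, -0.002, 0, 0, 0, 0, 1, 0.005, -0.002, 0.015, 0, 0, 0, 1, 0.005, -0.002, 0.03, 0, 0, 0, 1, 0.005, -0.002, 0.035, 0, 0, 0, 1, 0.005, -0.002, 0.04, 0, 0, 0, 1, 0.005, -0.002, 0.045, 0, 0, 0, 1, 0.005, -0.002, 0.045, 0, 0, 0])

```text
time_s: 14.03
position: [0.5223, 0.0216, 0.0973]
tool_rot: [[1.0, 0.023, -0.001], [0.023, -1.0, 0.0], [-0.001, -0.0, -1.0]]
ft_force: [0.9, 1.1, -1.0]
grip_width: 0.0106
gripper_force: 58.9
```

Emit:
arm_command(commands=[1, 0, 0, 0.004, 0, 0, 0, 1, 0, 0, 0.008, 0, 0, 0, 1, 0, 0, 0.008, 0, 0, 0])

```text
time_s: 14.28
position: [0.5224, 0.0216, 0.0936]
tool_rot: [[1.0, 0.023, -0.0], [0.023, -1.0, 0.0], [-0.0, -0.0, -1.0]]
ft_force: [0.5, 0.7, -0.8]
grip_width: 0.011
gripper_force: 58.9
```

Emit:
arm_command(commands=[1, 0, 0, 0.004, 0, 0, 0, 1, 0, 0, 0.008, 0, 0, 0, 1, 0, 0, 0.012, 0, 0, 0, 1, 0, 0, 0.012, 0, 0, 0])

```text
time_s: 14.62
position: [0.5223, 0.0216, 0.0874]
tool_rot: [[1.0, 0.023, -0.001], [0.023, -1.0, 0.0], [-0.001, -0.0, -1.0]]
ft_force: [-0.2, -0.4, -1.3]
grip_width: 0.0113
gripper_force: 58.9
```

Emit:
arm_command(commands=[1, 0, 0, 0.004, 0, 0, 0, 1, 0, 0, 0.008, 0, 0, 0, 1, 0, 0, 0.008, 0, 0, 0])

```text
time_s: 14.87
position: [0.5225, 0.0215, 0.0835]
tool_rot: [[1.0, 0.023, 0.0], [0.023, -1.0, 0.0], [0.0, -0.0, -1.0]]
ft_force: [0.4, -0.5, -3.7]
grip_width: 0.0107
gripper_force: 58.8
```

Emit:
arm_command(commands=[1, 0, 0, 0.004, 0, 0, 0, 1, 0, 0, 0.006, 0, 0, 0, 1, 0, 0, 0.006, 0, 0, 0])

```text
time_s: 15.12
position: [0.5226, 0.0215, 0.0811]
tool_rot: [[1.0, 0.023, 0.001], [0.023, -1.0, -0.0], [0.001, 0.0, -1.0]]
ft_force: [-1.6, 0.3, 2.7]
grip_width: 0.0108
gripper_force: 59.7
```

Emit:
arm_command(commands=[1, 0, 0, 0.004, 0, 0, 0, 1, 0, 0, 0.006, 0, 0, 0, 1, 0, 0, 0.006, 0, 0, 0])

```text
time_s: 15.37
position: [0.5226, 0.0215, 0.0784]
tool_rot: [[1.0, 0.023, 0.001], [0.023, -1.0, -0.0], [0.001, 0.0, -1.0]]
ft_force: [-2.9, 0.3, 5.1]
grip_width: 0.0107
gripper_force: 60.2
```

Emit:
arm_command(commands=[1, 0, 0, 0.003, 0, 0, 0, 1, 0, 0, 0.006, 0, 0, 0, 1, 0, 0, 0.006, 0, 0, 0])

```text
time_s: 15.62
position: [0.5226, 0.0215, 0.0753]
tool_rot: [[1.0, 0.023, 0.001], [0.023, -1.0, -0.0], [0.001, 0.0, -1.0]]
ft_force: [-2.3, 0.0, 4.9]
grip_width: 0.0111
gripper_force: 60.1
```

Emit:
arm_command(commands=[1, 0, 0, 0.003, 0, 0, 0, 1, 0, 0, 0.006, 0, 0, 0, 1, 0, 0, 0.006, 0, 0, 0])

```text
time_s: 15.87
position: [0.5226, 0.0215, 0.0722]
tool_rot: [[1.0, 0.023, 0.001], [0.023, -1.0, -0.0], [0.001, 0.0, -1.0]]
ft_force: [-2.5, 0.1, 3.9]
grip_width: 0.0107
gripper_force: 59.9
```

Emit:
arm_command(commands=[1, 0, 0, 0.003, 0, 0, 0, 1, 0, 0, 0.004, 0, 0, 0, 1, 0, 0, 0.004, 0, 0, 0])

```text
time_s: 16.12
position: [0.5226, 0.0215, 0.0703]
tool_rot: [[1.0, 0.023, 0.001], [0.023, -1.0, -0.0], [0.001, 0.0, -1.0]]
ft_force: [-3.3, 0.1, 5.8]
grip_width: 0.0107
gripper_force: 60.2
```

Emit:
arm_command(commands=[1, 0, 0, 0.002, 0, 0, 0, 1, 0, 0, 0.003, 0, 0, 0, 1, 0, 0, 0.003, 0, 0, 0])

```text
time_s: 16.37
position: [0.5226, 0.0215, 0.0688]
tool_rot: [[1.0, 0.023, 0.001], [0.023, -1.0, -0.0], [0.001, 0.0, -1.0]]
ft_force: [-3.1, -0.5, 6.4]
grip_width: 0.0105
gripper_force: 60.3
```

Emit:
arm_command(commands=[1, 0, 0, 0.002, 0, 0, 0, 1, 0, 0, 0.002, 0, 0, 0])

```text
time_s: 16.53
position: [0.5225, 0.0215, 0.068]
tool_rot: [[1.0, 0.023, 0.001], [0.023, -1.0, -0.0], [0.001, 0.0, -1.0]]
ft_force: [-3.9, 0.1, 8.7]
grip_width: 0.0109
gripper_force: 60.3
```

Emit:
arm_command(commands=[1, 0, 0, 0.002, 0, 0, 0, 1, 0, 0, 0.002, 0, 0, 0])

```text
time_s: 16.7
position: [0.5225, 0.0215, 0.068]
tool_rot: [[1.0, 0.023, 0.001], [0.023, -1.0, -0.0], [0.001, 0.001, -1.0]]
ft_force: [-7.5, -0.1, 18.6]
grip_width: 0.0108
gripper_force: 61.9
```

It stopped firm at TCP z = 0.068, which is exactly the 52 mm grasp height above the floor, so the tray is home. Release and rise.

Emit:
arm_command(commands=[1, 0, 0, -0.001, 0, 0, 0, 0.8, 0, 0, -0.002, 0, 0, 0, 0.5, 0, 0, -0.002, 0, 0, 0, 0.3, 0, 0, -0.002, 0, 0, 0, 0.3, 0, 0, -0.002, 0, 0, 0, 0.3, 0, 0, -0.03, 0, 0, 0, 0.3, 0, 0, -0.08, 0, 0, 0, 0.3, 0, 0, -0.15, 0, 0, 0, 0.3, 0, 0, -0.23, 0, 0, 0, 0.3, 0, 0, -0.3, 0, 0, 0, 0.3, 0, 0, -0.3, 0, 0, 0, 0.3, 0, 0, -0.3, 0, 0, 0], newtons=20)

```text
time_s: 17.7
position: [0.5231, 0.0215, 0.2178]
tool_rot: [[1.0, 0.024, 0.004], [0.024, -1.0, -0.001], [0.004, 0.001, -1.0]]
ft_force: [0.0, -0.1, -0.8]
grip_width: 0.0301
gripper_force: 0.0
```

Run:
```python
from h import *
s=env.observe();print(s['position'],s['grip_width'],s['ft_force'])
snap('wrist','w7');snap('side','s7')
a=cv2.imread('pics/w7.png');b=cv2.imread('pics/s7.png')[160:360,180:440]
b=cv2.resize(b,(390,300),interpolation=cv2.INTER_CUBIC);a=cv2.resize(a[:250,110:510],(480,300))[:,:410]
cv2.imwrite('pics/f.png',cv2.convertScaleAbs(np.hstack([a,b]),alpha=1.6,beta=15))
np.set_printoptions(precision=4,suppress=True)
print(proj('w7',[[.5189+dx*.9997-dy*.0227,.021+dy+dx*.0227,z] for dx,dy,z in [(28.5e-3,.0845,.044),(28.5e-3,-.0845,.044),(-28.5e-3,-.0845,.044),(-28.5e-3,.0845,.044)]])*1.2-[132,0])
```

```text
[0.52309369 0.0215113  0.21780396] 0.030095227864745163 [ 0.00205441 -0.13764716 -0.7718623 ]
[[135.95   187.9956]
 [367.4152 188.3195]
 [360.6681 261.0765]
 [142.3423 260.8598]]
```

View pics/f.png

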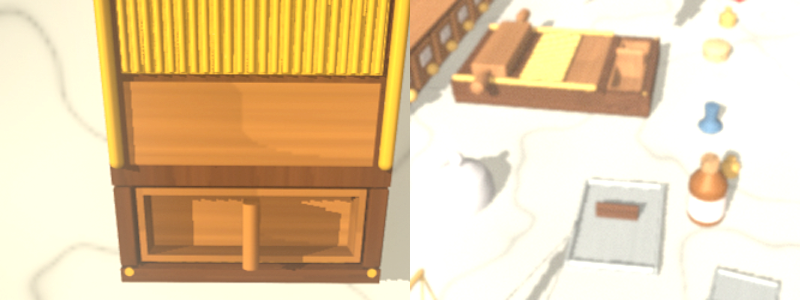

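The tray is level in the bay, with its rim corners at (136,188) and (367,188), matching the seated prediction. The divider is in the dish and the arm is clear, so I'm handing in.

```bash
python3 -c "
from rig import env
print(env.close_job())"
```

```text
the job is handed in; nothing more can be done
None
```

The divider is in the pewter dish, the new tray is fully home in the bay and released, no other item was touched as far as I saw, and the job was handed in at about 18 s; no verdict came back.

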